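# Find the rattling case and clip it into its holder

### The arm

A 6-joint arm with a two-finger parallel gripper is mounted at the origin on the work surface. World frame = base frame: x ahead of the robot, y to its left, z up, the work surface at z = 0. Lengths are in m, angles in degrees, forces in N, time in s.
With the tool pointing down it reaches from about 0.35 to 0.875 m from the base axis. Payload 4.2 kg.
Tool frame: the origin (TCP) lies at the very end of the fingers, on their centre line; the grasp point (between the pads) lies 19 mm behind it; z points along the fingers, y is the line along which they close (so a half turn about z gives the same grasp; the last joint's range is limited). The gripper opens to 87 mm and grips with 3 to 60 N. Pads are 19 mm wide; open, the fingers measure 117 mm over their backs; the gripper's body (75 mm by 190 mm) begins 51 mm behind the grasp point.
Start: joints at [-62.189, 22.042, 0.453, 0, -68.411, -14.817], TCP at [0.141, -0.609, 0.197] pointing down, gripper open.
Joint ranges: [-179.83, 179.83], [-69.29, 118.12], [-61.27, 80.66], [-181.25, 117.63], [-171.15, -9.14], [-177.46, 177.46]. Speed limits (degrees/s): [159.86, 159.86, 180, 180, 180, 180].

### API

Orientations are given as a 3x3 rotation matrix whose columns are the frame's x, y, z axes.
In Python, from station import sense, cams, r gives the robot as it stands. The module is installed in compiled form; this text tells all that it offers.
- The arm moves only by the tool step_arm, never from a script. Its argument "targets" is text: rows parted by semicolons, each of 4 numbers parted by spaces: the shift along the tool's x, y, z in cm, then the turn about the tool's z in degrees. In form: x y z turn; .... A call has 1 to 12 rows; each row shifts and turns the commanded pose from where the row before left it, along the tool's axes as they then stand; what a row does not reach is not made up. A row lasts 1/12 s, in which the tool goes at most 41.7 mm and 7.16 degrees, less where a joint would pass 70% of its speed; a pose out of reach is approached as far as the arm can. A call with a gripper value outside its range is refused whole. "claw" is the finger opening in cm, from 0 to 8.7, set as the call begins (left out, the last holds). The fingers move at their own pace and stop on an object; the grip force is fixed at half the most. Time passes only in rows, so rows that do not move let the fingers close. It gives the time, the measured TCP pose, the force, the opening and the grip force at its end, in the units of the state.
- sense(): the state, without advancing time (a new reading comes with each control period).
- cams.capture(name): name is "scene" or "top"; returns a dict with "frame" (480x640x3 uint8, blue, green, red), "vertical_fov" (degrees; the focal length in pixels is half the picture's height over the tangent of half this angle, whatever the lens; pixels are square), "cx", "cy" (the principal point, pixels), "eye" and "rotation" of the camera in the world. Camera axes: x right, y down, z forward; pixel columns grow to the right and rows downward; lengths in m; the calibration is good to about 2 mm. A picture is of the moment at which its call begins. There is no depth.
- r.finish_job(): hands the job in; it is judged then, once.
The state is a dict: "time_s": time; "joints": joint angles; "joint_velocities": joint speeds; "effort": joint torques, N m; "tcp_pos": TCP position; "ee_rot": TCP orientation; "wrist_force": force on the tool from outside, world axes, zero at the start; "moment": the same for the moment, N m; "gripper_width": opening from 0.0 (shut) to 1.0 (fully open); "gripper_force": force on a finger pad.
Only numpy, scipy, OpenCV 4.12 (cv2) and the standard library are available. Lean on these libraries where they do the work, as an engineer would, in place of code of your own. Each camera call takes 0.05 s, during which the arm holds its last target. There are 200 camera calls.

### The job

A steel ball for the massager lies loose inside one of the three closed birch cases on the shelf: lift and shake them to find the one that rattles. Lay that case down on its broad side on the open shelf and let go of it, then take it again across its width, hook one end under the lip of the wooden holder and swing the other end down until the case lies flat on the holder's floor. No other case may go in the holder; leave the other two resting on the shelf clear of it, and do not shift the bucket, spray bottle, stone or massager.

Things in the scene. Friction and masses are not known exactly. Their poses are not given: they have to be found in the camera images.
- case_a_center (a point): centre of the right-hand closed birch case (seen from the robot). The three look alike: a plain block 140 long (its x), 40 thick (its y), 62 high (its z), standing at the start on a long narrow side, so z is up and the centre is 31 mm above the shelf. Ends, broad faces, top and bottom are alike: any way round will do. 60 to 100 mm free between neighbours. None can be opened.
- case_b_center (a point): centre of the middle case, same size. Case weights differ at random (140 to 280 g), so weighing does not tell. Any of the three may hold the loose 29 mm, 100 g steel ball, in a hollow 132 x 32 x 54 mm: when the case is tilted lengthwise by 25 degrees, or shaken, the ball rolls to an end, 51 mm from the middle, and stays there once level. In the others nothing moves.
- case_c_center (a point): centre of the left-hand case, same size. A case leaning sideways on its lower long edge falls onto its broad side if it leans over 33 degrees from upright; else it falls back upright. Grip it across its 40 mm thickness when standing, across its 62 mm width when lying; lying, its centre is 20 mm above the shelf.
- holder_floor (a point): middle of the floor of the fixed wooden holder, 12 mm above the shelf; z up, x along it, lip at the -x end (towards the robot). The pocket takes a case lying on a broad side, long way along x: 146 long (x -73 to +73), 68 wide. A low stop, 8 mm above the floor, closes the +x end. Side cheeks 8 thick: 45 high at x -78 to -58, 8 high at x +53 to +73; between them the sides are open for fingers.
- holder_lip (a point): middle of the lower edge of the holder's lip, 60 mm to -x of the floor's middle and 45 mm above the floor (5 mm more than a lying case); axes as the holder's. The lip is 8 mm thick and reaches 13 mm over the pocket from the end wall at x = -73. A case enters only slanted by 15 to 20 degrees, lip end low, pushed under the lip to the end wall; then the raised end is swung down past the stop.
- bottle: bystander: amber glass spray bottle with a trigger, 68 mm across, 187 mm high; origin at the centre of its underside
- stone: bystander: rough ceramic stove stone, 94 mm across, 53 mm high; origin at the centre of its underside
- massager: bystander: wooden back massager with rollers, lying, 250 mm long along its x, 44 mm high; origin on the shelf under its middle
Things that resemble listed ones, but are neither listed nor needed, are in the scene too. Leave any pink or turquoise look-alike of the part that bears case_a_center alone.

How it is judged (in metres and radians):
On the way, in this order (a step that is already met when the one before it is completed fails the run):
1. the case with the loose ball is lifted clear of the shelf (((distance between case_a_center and ball_c0 below 0.06 m and height (world z) of case_a_center above 0.065 m) or (distance between case_b_center and ball_c0 below 0.06 m and height (world z) of case_b_center above 0.065 m) or (distance between case_c_center and ball_c0 below 0.06 m and height (world z) of case_c_center above 0.065 m))), for 0.2 s.
2. that case lies on a broad side on the shelf, let go, clear of the holder (((distance between case_a_center and ball_c0 below 0.06 m and angle between the y axis of case_a_center and the z axis of holder_floor, either way round below 0.07 rad and height (world z) of case_a_center below 0.026 m and contact force between case_a and the fingers below 0.1 N and horizontal distance between case_a_center and holder_floor above 0.08 m) or (distance between case_b_center and ball_c0 below 0.06 m and angle between the y axis of case_b_center and the z axis of holder_floor, either way round below 0.07 rad and height (world z) of case_b_center below 0.026 m and contact force between case_b and the fingers below 0.1 N and horizontal distance between case_b_center and holder_floor above 0.08 m) or (distance between case_c_center and ball_c0 below 0.06 m and angle between the y axis of case_c_center and the z axis of holder_floor, either way round below 0.07 rad and height (world z) of case_c_center below 0.026 m and contact force between case_c and the fingers below 0.1 N and horizontal distance between case_c_center and holder_floor above 0.08 m))), for 0.2 s.
3. that case is seated flat in the holder under its lip (((distance between case_a_center and ball_c0 below 0.06 m and angle between the y axis of case_a_center and the z axis of holder_floor, either way round below 0.07 rad and angle between the x axis of case_a_center and the x axis of holder_floor, either way round below 0.08 rad and x of case_a_center in the frame of holder_floor between -0.006 and 0.006 m and y of case_a_center in the frame of holder_floor between -0.006 and 0.006 m and z of case_a_center in the frame of holder_floor between 0.017 and 0.023 m) or (distance between case_b_center and ball_c0 below 0.06 m and angle between the y axis of case_b_center and the z axis of holder_floor, either way round below 0.07 rad and angle between the x axis of case_b_center and the x axis of holder_floor, either way round below 0.08 rad and x of case_b_center in the frame of holder_floor between -0.006 and 0.006 m and y of case_b_center in the frame of holder_floor between -0.006 and 0.006 m and z of case_b_center in the frame of holder_floor between 0.017 and 0.023 m) or (distance between case_c_center and ball_c0 below 0.06 m and angle between the y axis of case_c_center and the z axis of holder_floor, either way round below 0.07 rad and angle between the x axis of case_c_center and the x axis of holder_floor, either way round below 0.08 rad and x of case_c_center in the frame of holder_floor between -0.006 and 0.006 m and y of case_c_center in the frame of holder_floor between -0.006 and 0.006 m and z of case_c_center in the frame of holder_floor between 0.017 and 0.023 m))), for 0.2 s.
At the end, for the whole second after the job is handed in: The case with the ball lies at rest flat on the holder's floor under the lip (centred within 6 mm, height within 3 mm, square within 4 degrees); the other two rest on the shelf, centres below 70 mm and over 80 mm from the holder's middle (((distance between case_a_center and ball_c0 below 0.06 m and angle between the y axis of case_a_center and the z axis of holder_floor, either way round below 0.07 rad and angle between the x axis of case_a_center and the x axis of holder_floor, either way round below 0.08 rad and x of case_a_center in the frame of holder_floor between -0.006 and 0.006 m and y of case_a_center in the frame of holder_floor between -0.006 and 0.006 m and z of case_a_center in the frame of holder_floor between 0.017 and 0.023 m and linear speed of each of case_a, case_b, case_c below 0.02 m/s and height (world z) of each of case_b_center, case_c_center below 0.07 m and horizontal distance between each of case_b_center, case_c_center and holder_floor above 0.08 m) or (distance between case_b_center and ball_c0 below 0.06 m and angle between the y axis of case_b_center and the z axis of holder_floor, either way round below 0.07 rad and angle between the x axis of case_b_center and the x axis of holder_floor, either way round below 0.08 rad and x of case_b_center in the frame of holder_floor between -0.006 and 0.006 m and y of case_b_center in the frame of holder_floor between -0.006 and 0.006 m and z of case_b_center in the frame of holder_floor between 0.017 and 0.023 m and linear speed of each of case_b, case_a, case_c below 0.02 m/s and height (world z) of each of case_a_center, case_c_center below 0.07 m and horizontal distance between each of case_a_center, case_c_center and holder_floor above 0.08 m) or (distance between case_c_center and ball_c0 below 0.06 m and angle between the y axis of case_c_center and the z axis of holder_floor, either way round below 0.07 rad and angle between the x axis of case_c_center and the x axis of holder_floor, either way round below 0.08 rad and x of case_c_center in the frame of holder_floor between -0.006 and 0.006 m and y of case_c_center in the frame of holder_floor between -0.006 and 0.006 m and z of case_c_center in the frame of holder_floor between 0.017 and 0.023 m and linear speed of each of case_c, case_a, case_b below 0.02 m/s and height (world z) of each of case_a_center, case_b_center below 0.07 m and horizontal distance between each of case_a_center, case_b_center and holder_floor above 0.08 m))); the robot touches nothing.
It fails at once if the bucket is shifted by more than 30 mm (distance of bucket_c0 from where it was at the start of the episode above 0.03 m).
It fails at once if the bottle is shifted by more than 30 mm (distance of bottle from where it was at the start of the episode above 0.03 m).
It fails at once if the stone is shifted by more than 30 mm (distance of stone from where it was at the start of the episode above 0.03 m).
It fails at once if the massager is shifted by more than 30 mm (distance of massager from where it was at the start of the episode above 0.03 m).
It fails at once if a case without the ball is put in the holder ((not (distance between case_a_center and ball_c0 below 0.06 m) and horizontal distance between case_a_center and holder_floor below 0.05 m and height (world z) of case_a_center below 0.05 m) or (not (distance between case_b_center and ball_c0 below 0.06 m) and horizontal distance between case_b_center and holder_floor below 0.05 m and height (world z) of case_b_center below 0.05 m) or (not (distance between case_c_center and ball_c0 below 0.06 m) and horizontal distance between case_c_center and holder_floor below 0.05 m and height (world z) of case_c_center below 0.05 m)).
It also fails if it takes over 72 s, if anything falls off the work surface, if the arm or the gripper's body presses on something with over 40 N, if the wrist force passes 120 N, or if a joint passes its speed limit or range.

## Working session

There is one attempt and no reset: what is moved stays moved. The work goes in short steps, Python scripts to look and compute and a tool call to move; the robot and the scene stay as the last step left them, time stands still between calls to the robot, and variables do not carry over. Pictures are saved under pics/ and viewed, at most 10 in all, crops included, and the job is handed in when it is done.

Besides the shell and the picture viewer there is one more tool, called after "Request:" as name(argument=value, ...) on one line, values as JSON. step_arm: Moves the arm, as the interface text tells. Its arguments: {"type":"object","properties":{"targets":{"type":"string"},"claw":{"type":"number"}},"required":["targets"]}

```bash
mkdir -p pics
python3 - <<'E'
from station import sense,cams,r
import cv2
for n in("scene","top"):
    c=cams.capture(n);cv2.imwrite(f"pics/{n}0.png",c["frame"]);print(n,c["vertical_fov"],c["cx"],c["cy"],c["eye"],c["rotation"])
s=sense();print(s)
E
```

```text
scene 42.302886752961136 319.10716077251175 242.24382832758766 [1.18911028 0.87786535 1.16343418] [[-0.8196927   0.39084678 -0.41873937]
 [ 0.5726142   0.57791818 -0.58148393]
 [ 0.01472597 -0.71641424 -0.69751973]]
top 46.59102298526398 326.51266309036816 236.7630851778337 [ 0.38471551 -0.05974118  1.58994455] [[-0.00558001 -0.99460497  0.1035848 ]
 [-0.99994576  0.00646078  0.00816925]
 [-0.00879441 -0.1035336  -0.99458708]]
{'time_s': 0.1, 'joints': array([-6.21878583e+01,  2.20856868e+01,  3.87632022e-01, -2.66230086e-02,
       -6.84098540e+01, -1.48170310e+01]), 'joint_velocities': array([-0.02116369, -0.10392126,  0.22012425,  0.06867193,  0.01883977,
        0.0010845 ]), 'effort': array([ 1.55668135e-04, -3.91688526e+01,  1.87933856e+01,  4.23192054e+00,
        1.34571307e-02, -7.27536099e-05]), 'tcp_pos': array([ 0.14043822, -0.60841692,  0.19587285]), 'ee_rot': array([[-9.74427766e-01, -2.24700428e-01, -4.96562477e-04],
       [-2.24700967e-01,  9.74425979e-01,  1.86735444e-03],
       [ 6.42680361e-05,  1.93118009e-03, -9.99998133e-01]]), 'wrist_force': array([-0.1756651 , -0.40969772,  0.28167406]), 'moment': array([ 0.03856815, -0.00160144,  0.00625397]), 'gripper_force': 0.0, 'gripper_width': 1.002603958307975}
```

View pics/scene0.png

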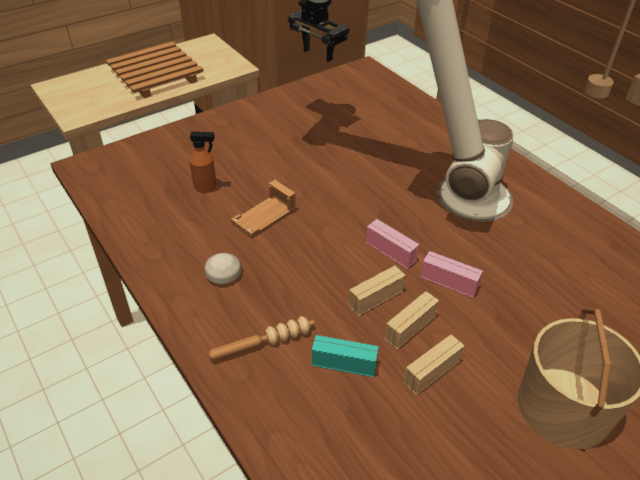

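View pics/top0.png

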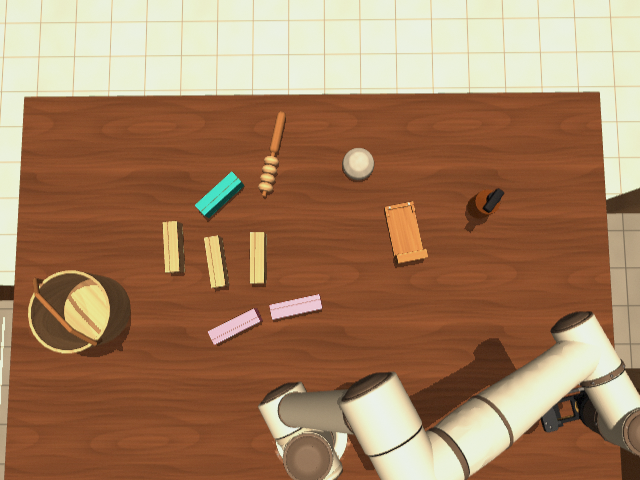

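Top view: birch cases are at about (257,258)=a, (215,262)=b and (172,247)=c. The holder is at (405,233) with its lip end at (411,256), the bottle at (487,203), and the pink and turquoise decoys nearby. I'll take an enlarged crop next.

```bash
cat > h.py <<'E'
import numpy as np, cv2
from station import sense,cams,r
def ray(c,u,v,z):
    f=240/np.tan(np.radians(c["vertical_fov"]/2)); R=np.array(c["rotation"])
    d=R@np.array([(u-c["cx"])/f,(v-c["cy"])/f,1]); e=np.array(c["eye"])
    return e+d*(z-e[2])/d[2]
def crop(c,u0,v0,w,h,k):
    im=cv2.resize(c["frame"][v0:v0+h,u0:u0+w],None,fx=k,fy=k,interpolation=cv2.INTER_CUBIC)
    for i in range(0,w,10):
        cv2.line(im,(i*k,0),(i*k,6),(255,255,255),1); cv2.putText(im,str(u0+i),(i*k,18),0,.35,(255,255,255),1)
    for i in range(0,h,10):
        cv2.line(im,(0,i*k),(6,i*k),(255,255,255),1); cv2.putText(im,str(v0+i),(8,i*k+4),0,.35,(255,255,255),1)
    return im
E
python3 - <<'E'
from h import *
c=cams.capture("top")
cv2.imwrite("pics/crop1.png",np.hstack([crop(c,158,212,112,90,5),crop(c,384,190,46,90,5)]))
E
```

```text
(no output)
```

View pics/crop1.png

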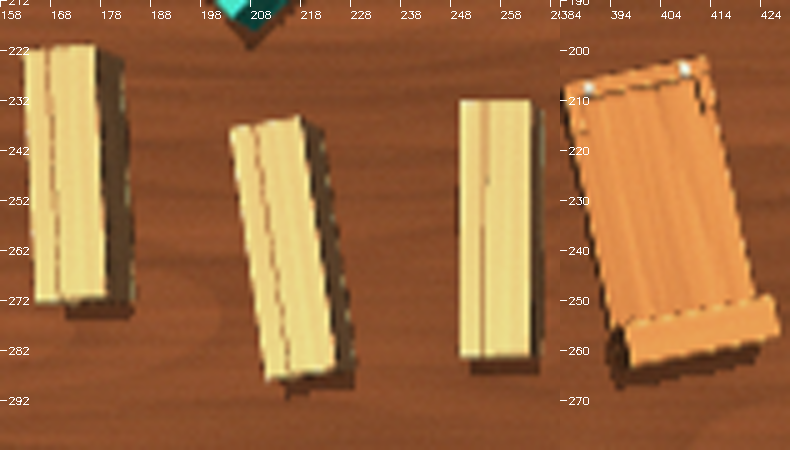

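The crop shows all three case tops, the holder lip (lower right) and the stop (upper end) clearly; I'll compute from the corners.

Run:
```python
from h import *
c=cams.capture("top")
def P(l,o,z): return np.array([ray(c,o[0]+(x-o[2])/5,212*0+o[1]+y/5,z) for x,y in l])
for n,l in dict(a=[(460,100),(530,100),(530,356),(460,356)],b=[(231,127),(299,117),(336,372),(267,381)],c=[(24,52),(94,45),(106,299),(36,302)]).items():
    p=P(l,(158,212,0),.062); d=(p[0]+p[1]-p[2]-p[3])/2; print(n,p.mean(0).round(4),"yaw",np.degrees(np.arctan2(d[1],d[0])).round(1),np.linalg.norm(d).round(3),np.linalg.norm(p[0]-p[1]).round(3))
o=(384,190,560)
l=P([(625,322),(772,295),(780,335),(630,367)],o,.065);print(l.round(4))
s=P([(565,87),(706,57)],o,.02);print(s.round(4))
i=P([(572,100),(706,72)],o,.02)
sl=P([(611,330),(755,297)],o,.012);
print(i.round(4),sl.round(4),l.mean(0),s.mean(0))
ax=s.mean(0)-l.mean(0); print(np.degrees(np.arctan2(ax[1],ax[0])),np.hypot(*ax[:2]))
```

```text
a [0.4878 0.1442 0.062 ] yaw 0.4 0.141 0.039
b [0.4769 0.2607 0.062 ] yaw 9.0 0.142 0.038
c [0.5189 0.3819 0.062 ] yaw 4.1 0.14 0.039
[[ 0.4937 -0.24    0.065 ]
 [ 0.508  -0.3207  0.065 ]
 [ 0.4861 -0.3246  0.065 ]
 [ 0.469  -0.2423  0.065 ]]
[[ 0.6311 -0.2137  0.02  ]
 [ 0.6478 -0.2942  0.02  ]]
[[ 0.6236 -0.2176  0.02  ]
 [ 0.6392 -0.294   0.02  ]] [[ 0.493  -0.2382  0.012 ]
 [ 0.5113 -0.3202  0.012 ]] [ 0.48922044 -0.28189095  0.065     ] [ 0.63948003 -0.25395153  0.02      ]
10.53334211060726 0.15283506157401305
```

Request:
step_arm(targets="0 0 0 6.3;0 0 0 6.3;-1.58 3.42 0 0;-1.58 3.42 0 0;-1.58 3.42 0 0;-1.58 3.42 0 0;-1.58 3.42 0 0;-1.58 3.42 0 0;-1.58 3.42 0 0;-1.58 3.42 0 0;-1.58 3.42 0 0;-1.58 3.42 0 0", claw=8.7)

```text
time_s: 1.2
tcp_pos: [0.2964, -0.2642, 0.197]
ee_rot: [[-1.0, -0.006, 0.001], [-0.006, 1.0, -0.0], [-0.001, -0.0, -1.0]]
wrist_force: [0.3, -0.4, 0.5]
gripper_width: 1.0
gripper_force: 0.0
```

Request:
step_arm(targets="-1.58 3.42 0 0;-1.58 3.42 0 0;-1.58 3.42 0 0;-1.58 3.42 0 0;-1.58 3.42 0 0;-1.58 3.42 0 0;-1.58 3.42 0 0;-1.58 3.42 0 0;-1.58 3.42 0 0;-1.58 3.42 1 0;-1.58 3.42 2 0;-1.58 3.42 2 0")

```text
time_s: 2.2
tcp_pos: [0.4831, 0.1465, 0.1478]
ee_rot: [[-1.0, -0.007, 0.002], [-0.007, 1.0, 0.001], [-0.002, 0.001, -1.0]]
wrist_force: [1.3, -0.3, -0.1]
gripper_width: 0.997
gripper_force: 0.0
```

Request:
step_arm(targets="0 0 3 0;0 0 3 0;0 0 3 0;0 0 2.5 0;0 0 1.2 0;0 0 0 0")

```text
time_s: 2.7
tcp_pos: [0.4799, 0.1429, 0.0177]
ee_rot: [[-1.0, -0.006, -0.006], [-0.006, 1.0, -0.004], [0.006, -0.004, -1.0]]
wrist_force: [-0.3, 0.1, 0.4]
gripper_width: 1.001
gripper_force: 0.0
```

Request:
step_arm(targets="0 0 0 0;0 0 0 0;0 0 0 0;0 0 0 0;0 0 0 0;0 0 -1.5 0;0 0 -3 0;0 0 -2.5 0;0 0 0 0;0 0 0 0;0 0 0 0;0 0 0 0", claw=2.5)

```text
time_s: 3.7
tcp_pos: [0.4815, 0.1438, 0.09]
ee_rot: [[-1.0, -0.007, -0.002], [-0.007, 1.0, -0.001], [0.002, -0.001, -1.0]]
wrist_force: [-1.0, -0.3, -0.5]
gripper_width: 0.296
gripper_force: 0.0
```

```bash
cat > m.py <<'E'
from h import *
s=sense();R=s["ee_rot"];print(s["time_s"],"tcp",s["tcp_pos"].round(4),"F_tool",(R.T@s["wrist_force"]).round(2),"M_tool",(R.T@s["moment"]).round(3),s["gripper_width"],s["gripper_force"],s["joints"].round(1))
E
python3 m.py
```

```text
3.7 tcp [0.4815 0.1438 0.09  ] F_tool [ 0.95 -0.26  0.5 ] M_tool [0.008 0.01  0.009] 0.2959171616612983 0.0 [  35.2   16.6  -24.9   -0.   -48.6 -124.8]
```

Request:
step_arm(targets="0 0 -2 0;0 0 -2 0;-0.6 0 -1 0", claw=8.7)

```text
time_s: 3.95
tcp_pos: [0.488, 0.1441, 0.1416]
ee_rot: [[-1.0, -0.008, -0.0], [-0.008, 1.0, -0.0], [0.0, -0.0, -1.0]]
wrist_force: [-0.1, 0.3, 1.7]
gripper_width: 0.447
gripper_force: 0.0
```

```bash
python3 -c "
from h import *
c=cams.capture('scene');cv2.imwrite('pics/s2.png',crop(c,330,200,160,120,5))"; python3 m.py
```

```text
4.0 tcp [0.4905 0.145  0.1432] F_tool [-2.05  0.64 -2.19] M_tool [-0.038 -0.225 -0.005] 0.48836540317437593 0.0 [ 3.470e+01  1.370e+01 -2.010e+01  1.000e-01 -5.600e+01 -1.243e+02]
```

View pics/s2.png

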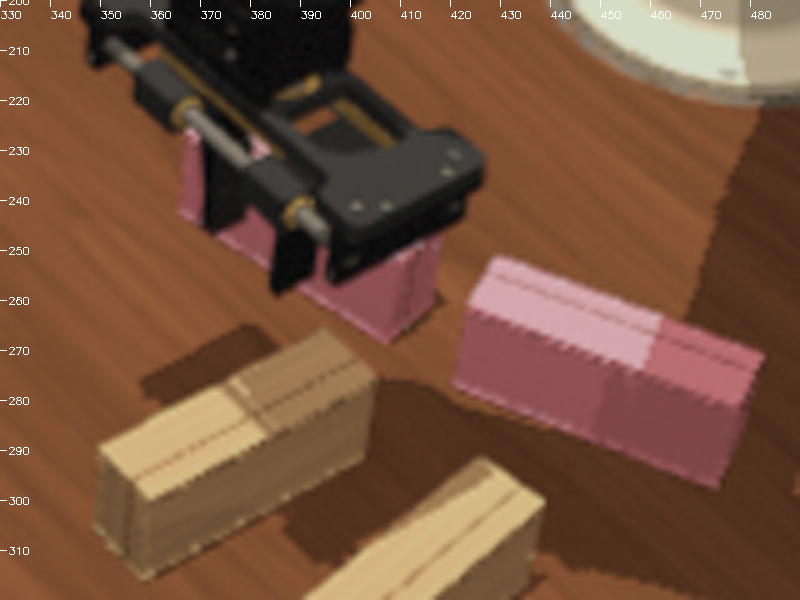

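Case a (crop, around (385,305) in the picture) is still standing. The fingers were simply too slow, about 70 mm/s. I'll retry with a longer close.

Request:
step_arm(targets="0 0 0 0;0 0 0 0;0 0 0 0;0 0 2 0;0 0 3 0;0 0 3 0;0 0 2.5 0;0 0 1.7 0;0 0 0 0;0 0 0 0")

```text
time_s: 4.83
tcp_pos: [0.4872, 0.1436, 0.0175]
ee_rot: [[-1.0, -0.007, -0.003], [-0.007, 1.0, -0.002], [0.003, -0.002, -1.0]]
wrist_force: [0.2, -0.9, 1.6]
gripper_width: 1.002
gripper_force: 0.0
```

Request:
step_arm(targets="0 0 0 0;0 0 0 0;0 0 0 0;0 0 0 0;0 0 0 0;0 0 0 0;0 0 0 0;0 0 0 0;0 0 0 0;0 0 0 0", claw=2.5)

```text
time_s: 5.67
tcp_pos: [0.4885, 0.1445, 0.0189]
ee_rot: [[-1.0, -0.007, 0.0], [-0.007, 1.0, 0.0], [-0.0, 0.0, -1.0]]
wrist_force: [0.4, 0.2, 1.4]
gripper_width: 0.462
gripper_force: 29.8
```

Request:
step_arm(targets="0 0 -1.5 0;0 0 -3 0;0 0 -2.5 0;0 0 0 0;0 0 0 0;0 0 0 0")

```text
time_s: 6.17
tcp_pos: [0.4872, 0.1438, 0.0879]
ee_rot: [[-1.0, -0.006, -0.002], [-0.006, 1.0, -0.001], [0.002, -0.001, -1.0]]
wrist_force: [0.6, 0.5, -2.2]
gripper_width: 0.456
gripper_force: 29.8
```

```bash
python3 m.py
```

```text
6.1667 tcp [0.4872 0.1438 0.0879] F_tool [-0.64  0.51  2.17] M_tool [ 0.011  0.008 -0.016] 0.4564246679897421 29.762738943099976 [  34.8   17.2  -24.3   -0.   -48.5 -124.4]
```

Request:
step_arm(targets="3.5 0 0 0;3.5 0 0 0;0 0 0 0;0 0 0 0;0 0 0 0;0 0 0 0;0 0 0 0;0 0 0 0")

```text
time_s: 6.83
tcp_pos: [0.4188, 0.1438, 0.0885]
ee_rot: [[-1.0, -0.006, -0.0], [-0.006, 1.0, -0.0], [0.0, -0.0, -1.0]]
wrist_force: [0.3, 0.1, -1.9]
gripper_width: 0.458
gripper_force: 29.8
```

```bash
python3 m.py
```

```text
6.8333 tcp [0.4188 0.1438 0.0885] F_tool [-0.29  0.14  1.87] M_tool [-0.042 -0.025  0.033] 0.4580176936747095 29.762915074825287 [  40.1   11.3  -32.9   -0.   -45.8 -129.8]
```

Request:
step_arm(targets="-3.5 0 0 0;-3.5 0 0 0;0 0 0 0;0 0 0 0;0 0 0 0;0 0 0 0;0 0 0 0;0 0 0 0")

```text
time_s: 7.5
tcp_pos: [0.4876, 0.1442, 0.089]
ee_rot: [[-1.0, -0.007, 0.0], [-0.007, 1.0, 0.0], [-0.0, 0.0, -1.0]]
wrist_force: [-0.1, 1.2, -1.4]
gripper_width: 0.464
gripper_force: 29.8
```

```bash
python3 m.py
```

```text
7.5 tcp [0.4876 0.1442 0.089 ] F_tool [0.07 1.16 1.36] M_tool [-0.014  0.009 -0.031] 0.463974846907067 29.763065725564957 [  34.8   17.1  -24.3   -0.   -48.5 -124.4]
```

```bash
cat > m.py <<'E'
from h import *
import sys
F=[];M=[]
for i in range(int(sys.argv[1]) if len(sys.argv)>1 else 8):
    cams.capture("top");s=sense();R=s["ee_rot"];F.append(R.T@s["wrist_force"]);M.append(R.T@s["moment"])
print(round(s["time_s"],2),"tcp",s["tcp_pos"].round(4),"F",np.mean(F,0).round(2),"M",np.mean(M,0).round(3),"sd",np.std(M,0).round(3),s["gripper_width"].round(3),s["gripper_force"].round(1))
E
python3 m.py
```

```text
Traceback (most recent call last):
  File "m.py", line 6, in <module>
    print(round(s["time_s"],2),"tcp",s["tcp_pos"].round(4),"F",np.mean(F,0).round(2),"M",np.mean(M,0).round(3),"sd",np.std(M,0).round(3),s["gripper_width"].round(3),s["gripper_force"].round(1))
                                                                                                                                         ^^^^^^^^^^^^^^^^^^^^^^^^
AttributeError: 'float' object has no attribute 'round'
```

Request:
step_arm(targets="4 0 0 0;4 0 0 0;4 0 0 0;0 0 0 0;0 0 0 0;0 0 0 0;0 0 0 0")

```text
time_s: 8.48
tcp_pos: [0.3695, 0.1442, 0.0892]
ee_rot: [[-1.0, -0.007, 0.001], [-0.007, 1.0, 0.001], [-0.001, 0.001, -1.0]]
wrist_force: [0.7, 0.8, -0.9]
gripper_width: 0.46
gripper_force: 29.8
```

```bash
python3 m.py
```

```text
Traceback (most recent call last):
  File "m.py", line 6, in <module>
    print(round(s["time_s"],2),"tcp",s["tcp_pos"].round(4),"F",np.mean(F,0).round(2),"M",np.mean(M,0).round(3),"sd",np.std(M,0).round(3),s["gripper_width"].round(3),s["gripper_force"].round(1))
                                                                                                                                         ^^^^^^^^^^^^^^^^^^^^^^^^
AttributeError: 'float' object has no attribute 'round'
```

Request:
step_arm(targets="-4 0 0 0;-4 0 0 0;-4 0 0 0;0 0 0 0;0 0 0 0;0 0 0 0;0 0 0 0")

```text
time_s: 9.47
tcp_pos: [0.4871, 0.1439, 0.0885]
ee_rot: [[-1.0, -0.007, -0.001], [-0.007, 1.0, -0.001], [0.001, -0.001, -1.0]]
wrist_force: [0.0, 0.2, -1.6]
gripper_width: 0.455
gripper_force: 29.8
```

```bash
python3 m.py
```

```text
Traceback (most recent call last):
  File "m.py", line 6, in <module>
    print(round(s["time_s"],2),"tcp",s["tcp_pos"].round(4),"F",np.mean(F,0).round(2),"M",np.mean(M,0).round(3),"sd",np.std(M,0).round(3),s["gripper_width"].round(3),s["gripper_force"].round(1))
                                                                                                                                         ^^^^^^^^^^^^^^^^^^^^^^^^
AttributeError: 'float' object has no attribute 'round'
```

```bash
sed -i 's/s\["gripper_width"\].round(3),s\["gripper_force"\].round(1)/s["gripper_width"],s["gripper_force"]/' m.py; python3 m.py
```

```text
10.27 tcp [0.4883 0.1442 0.0887] F [0.05 0.21 1.67] M [ 0.01  -0.001  0.026] sd [0.024 0.03  0.026] 0.4571899687511625 29.76292312145233
```

Request:
step_arm(targets="4 0 0 0;4 0 0 0;4 0 0 0;0 0 0 0;0 0 0 0;0 0 0 0;0 0 0 0")

```text
time_s: 10.85
tcp_pos: [0.3695, 0.1442, 0.0892]
ee_rot: [[-1.0, -0.007, 0.001], [-0.007, 1.0, 0.001], [-0.001, 0.001, -1.0]]
wrist_force: [-0.1, 0.7, -1.3]
gripper_width: 0.457
gripper_force: 29.8
```

```bash
python3 m.py
```

```text
11.25 tcp [0.3684 0.1433 0.0886] F [0.24 0.04 1.21] M [ 0.003  0.    -0.019] sd [0.036 0.016 0.027] 0.4588250352233886 29.763071089982986
```

Case a is empty (no moment at either end); put it back.

Request:
step_arm(targets="-4 0 0 0;-4 0 0 0;-4 0 0 0;0 0 2 0;0 0 2.5 0;0 0 1.8 0;0 0 0.6 0;0 0 0 0;0 0 0 0")

```text
time_s: 12.0
tcp_pos: [0.4885, 0.1445, 0.0198]
ee_rot: [[-1.0, -0.007, 0.0], [-0.007, 1.0, -0.0], [-0.0, -0.0, -1.0]]
wrist_force: [0.1, -0.5, -1.6]
gripper_width: 0.456
gripper_force: 30.0
```

Request:
step_arm(targets="0 0 0 0;0 0 0 0;0 0 0 0;0 0 0 0;0 0 0 0;0 0 -2 0;0 0 -3 0;0 0 -3 0;0 0 -3 0;0 0 0 -4.3;0 0 0 -4.3", claw=8.7)

```text
time_s: 12.92
tcp_pos: [0.4895, 0.145, 0.1323]
ee_rot: [[-0.987, -0.16, 0.005], [-0.16, 0.987, 0.003], [-0.005, 0.002, -1.0]]
wrist_force: [0.4, 0.2, -1.1]
gripper_width: 0.995
gripper_force: 0.0
```

Request:
step_arm(targets="-0.18 2.9 0 0;-0.18 2.9 0 0;-0.18 2.9 0 0;-0.18 2.95 0 0;0 0 0 0;0 0 0 0;0 0 2.5 0;0 0 3 0;0 0 3 0;0 0 2.3 0;0 0 0 0;0 0 0 0")

```text
time_s: 13.92
tcp_pos: [0.4768, 0.259, 0.0212]
ee_rot: [[-0.988, -0.156, -0.002], [-0.156, 0.988, -0.002], [0.002, -0.002, -1.0]]
wrist_force: [-0.1, 0.2, 0.4]
gripper_width: 0.995
gripper_force: 0.0
```

Request:
step_arm(targets="0 0 0 0;0 0 0 0;0 0 0 0;0 0 0 0;0 0 0 0;0 0 0 0;0 0 0 0;0 0 0 0;0 0 0 0;0 0 0 0", claw=2.5)

```text
time_s: 14.75
tcp_pos: [0.4775, 0.2611, 0.022]
ee_rot: [[-0.988, -0.157, 0.001], [-0.157, 0.988, 0.001], [-0.001, 0.001, -1.0]]
wrist_force: [-0.2, 1.5, 0.9]
gripper_width: 0.456
gripper_force: 29.8
```

Request:
step_arm(targets="0 0 -1.5 0;0 0 -3 0;0 0 -2.5 0;0 0 0 0;4 0 0 0;4 0 0 0;4 0 0 0;0 0 0 0;0 0 0 0;0 0 0 0;0 0 0 0")

```text
time_s: 15.67
tcp_pos: [0.359, 0.2419, 0.0914]
ee_rot: [[-0.988, -0.156, -0.0], [-0.156, 0.988, -0.0], [0.0, -0.0, -1.0]]
wrist_force: [1.1, 0.4, -3.3]
gripper_width: 0.458
gripper_force: 29.9
```

```bash
python3 m.py
```

```text
16.07 tcp [0.3588 0.2416 0.0916] F [-0.02 -0.04  3.52] M [ 0.01  -0.01  -0.001] sd [0.033 0.035 0.024] 0.4565596008296054 29.850297041411977
```

Request:
step_arm(targets="-4 0 0 0;-4 0 0 0;-4 0 0 0;0 0 0 0;0 0 0 0;0 0 0 0;0 0 0 0")

```text
time_s: 16.65
tcp_pos: [0.476, 0.2598, 0.0915]
ee_rot: [[-0.988, -0.156, -0.001], [-0.156, 0.988, -0.001], [0.001, -0.001, -1.0]]
wrist_force: [-0.3, 0.4, -3.1]
gripper_width: 0.454
gripper_force: 29.9
```

```bash
python3 m.py
```

```text
17.05 tcp [0.4769 0.2606 0.092 ] F [-0.14 -0.06  2.91] M [-0.02   0.021  0.005] sd [0.033 0.021 0.03 ] 0.45704110765931455 29.871437833062373
```

Request:
step_arm(targets="4 0 0 0;4 0 0 0;-4 0 0 0;-4 0 0 0;4 0 0 0;4 0 0 0;-4 0 0 0;-4 0 0 0;0 0 0 0;0 0 0 0;0 0 0 0")

```text
time_s: 17.97
tcp_pos: [0.4772, 0.2605, 0.0916]
ee_rot: [[-0.988, -0.156, -0.0], [-0.156, 0.988, 0.0], [0.0, 0.0, -1.0]]
wrist_force: [0.5, 0.0, -3.2]
gripper_width: 0.457
gripper_force: 30.0
```

```bash
python3 m.py 12
```

```text
18.57 tcp [0.4771 0.2605 0.0919] F [0.26 0.22 3.22] M [0.011 0.064 0.011] sd [0.019 0.032 0.024] 0.46063386536935885 29.989671930670738
```

Request:
step_arm(targets="-4 0 0 0;-4 0 0 0;4 0 0 0;4 0 0 0;0 0 0 0;0 0 0 0;0 0 0 0")

```text
time_s: 19.15
tcp_pos: [0.4775, 0.2609, 0.0922]
ee_rot: [[-0.988, -0.157, 0.001], [-0.157, 0.988, 0.001], [-0.001, 0.0, -1.0]]
wrist_force: [0.6, 0.5, -2.7]
gripper_width: 0.458
gripper_force: 30.0
```

```bash
python3 m.py 12
```

```text
19.75 tcp [0.4772 0.2604 0.0918] F [-0.27 -0.    3.25] M [ 0.011 -0.048 -0.005] sd [0.033 0.022 0.035] 0.4547755603967497 29.99470442533493
```

The moment about tool y flips from +0.064 to -0.048 N·m, so case b rattles, and its ball is now at the near end. I'll carry it to open shelf.

Request:
step_arm(targets="0 0 -2 0;0 0 -2.5 0;-0.08 -2 0 0;-0.08 -3.3 0 0;-0.08 -3.3 0 0;-0.08 -3.3 0 0;-0.08 -3.3 0 0;-0.08 -3.3 0 0;-0.08 -3.3 0 0;-0.08 -3.3 0 0;-0.08 -2.7 0 0;0 -1.5 0 0")

```text
time_s: 20.75
tcp_pos: [0.5301, -0.0305, 0.1368]
ee_rot: [[-0.988, -0.154, -0.0], [-0.154, 0.988, -0.0], [0.0, -0.0, -1.0]]
wrist_force: [0.7, 1.1, -3.0]
gripper_width: 0.457
gripper_force: 30.0
```

Request:
step_arm(targets="0 0 2 0;0 0 3 0;0 0 3 0;0 0 2.4 0;0 0 1 0;0 0 0 0;0 0 0 0")

```text
time_s: 21.33
tcp_pos: [0.5307, -0.0277, 0.0231]
ee_rot: [[-0.988, -0.157, 0.001], [-0.157, 0.988, -0.0], [-0.001, -0.0, -1.0]]
wrist_force: [0.4, -0.6, -3.6]
gripper_width: 0.456
gripper_force: 30.0
```

```bash
python3 m.py 2
```

```text
21.43 tcp [ 0.5309 -0.0276  0.0235] F [0.25 0.32 3.  ] M [-0.01  -0.09   0.006] sd [0.007 0.044 0.042] 0.4581443612578072 29.996716529130936
```

Request:
step_arm(targets="0 0 0.15 0;0 0 0 0")

```text
time_s: 21.6
tcp_pos: [0.5303, -0.0278, 0.0216]
ee_rot: [[-0.988, -0.156, 0.001], [-0.156, 0.988, 0.0], [-0.001, 0.0, -1.0]]
wrist_force: [-0.0, -0.6, -3.2]
gripper_width: 0.458
gripper_force: 30.0
```

Request:
step_arm(targets="0 0 0 0;0 0 0 0;0 0 0 0;0 0 0 0;0 0 0 0;0 0 0 0;0 0 0 0;0 0 -1.5 0;0 0 -1.1 0;0 0 0 0;0 0 0 0", claw=8.7)

```text
time_s: 22.52
tcp_pos: [0.5304, -0.0277, 0.0476]
ee_rot: [[-0.988, -0.156, 0.001], [-0.156, 0.988, 0.0], [-0.001, 0.0, -1.0]]
wrist_force: [-0.3, -0.4, 0.4]
gripper_width: 0.995
gripper_force: 0.0
```

Request:
step_arm(targets="0 -1.5 0 0;0 -2.5 0 0;0 -2.5 0 0;0 -1 0 0;0 0 0 0;0 0 0 0;0 0 0 0")

```text
time_s: 23.1
tcp_pos: [0.5413, -0.1014, 0.0468]
ee_rot: [[-0.988, -0.156, -0.001], [-0.156, 0.988, 0.0], [0.001, 0.0, -1.0]]
wrist_force: [0.1, -0.3, -0.5]
gripper_width: 1.001
gripper_force: 0.0
```

```bash
python3 m.py 1;python3 -c "
from h import *
c=cams.capture('scene');cv2.imwrite('pics/s3.png',crop(c,290,190,160,120,5))"
```

```text
23.15 tcp [ 0.5415 -0.1012  0.0469] F [-0.08 -0.24 -0.44] M [ 0.002 -0.007 -0.052] sd [0. 0. 0.] 1.0013162431831764 0.0
```

View pics/s3.png

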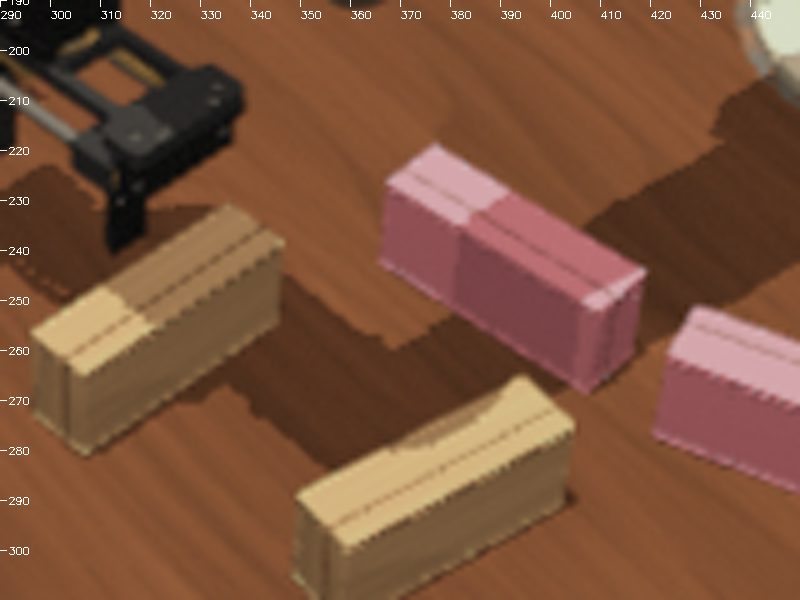

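Case b still stands upright (top face about (297,256)–(346,238) in the scene image). I'll locate it.

```bash
python3 -c "
from h import *
c=cams.capture('scene')
for n,l in dict(b=[(33,332),(85,375),(283,242),(232,205)],a=[(297,495),(347,545),(572,425),(520,377)]).items():
    p=np.array([ray(c,290+x/5,190+y/5,.062) for x,y in l]);d=(p[3]+p[2]-p[0]-p[1]);print(n,p.mean(0).round(4),np.degrees(np.arctan2(-d[1],-d[0])),p.round(3).tolist())
"
```

```text
b [ 0.5324 -0.0209  0.062 ] 8.361113833099058 [[0.603, -0.03, 0.062], [0.598, 0.009, 0.062], [0.461, -0.012, 0.062], [0.467, -0.049, 0.062]]
a [0.4905 0.1489 0.062 ] -0.17869820881992743 [[0.559, 0.13, 0.062], [0.559, 0.168, 0.062], [0.422, 0.169, 0.062], [0.422, 0.13, 0.062]]
```

Request:
step_arm(targets="0 0 -0.5 0;0 0.5 0 0;0 0.6 0 0;0 0.6 0 0;0 0.6 0 0;0 0.6 0 0;0 0.6 0 0;0 0 0 0")

```text
time_s: 23.92
tcp_pos: [0.5361, -0.0662, 0.0523]
ee_rot: [[-0.987, -0.158, -0.0], [-0.158, 0.987, 0.0], [0.0, 0.0, -1.0]]
wrist_force: [0.7, -0.3, 0.1]
gripper_width: 0.998
gripper_force: 0.0
```

```bash
python3 m.py 1;python3 -c "
from h import *
c=cams.capture('scene');t=cams.capture('top');cv2.imwrite('pics/s4.png',np.hstack([crop(c,280,190,80,100,5),crop(t,290,200,80,100,5)]))"
```

```text
23.97 tcp [ 0.5362 -0.0666  0.0523] F [-0.32 -0.36 -0.17] M [ 0.02  -0.04   0.018] sd [0. 0. 0.] 1.0006092511381186 0.0
```

View pics/s4.png

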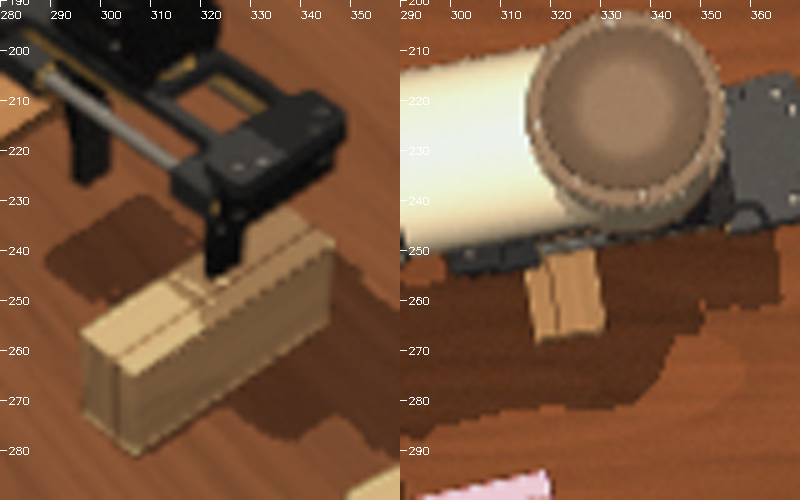

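```bash
python3 -c "
from h import *
c=cams.capture('scene')
f=240/np.tan(np.radians(c['vertical_fov']/2));R=np.array(c['rotation']);s=sense()
def pr(p):
    q=R.T@(np.array(p)-c['eye']);return (q[:2]/q[2]*f+[c['cx'],c['cy']]).round(1)
for sy in(1,-1):
  for o in(.0435,.0585):
    for z in (0,-.02):print(sy,o,z,pr(s['tcp_pos']+s['ee_rot']@[0,sy*o,z]))
for z in(0,.062):
  for l in(-.07,.07):
    for w in(-.02,.02):print('case',z,l,w,pr([.531+.9877*l-.156*w,-.0275+.156*l+.9877*w,z]))
"
```

```text
1 0.0435 0 [322.1 248.9]
1 0.0435 -0.02 [322.2 243.2]
1 0.0585 0 [326.2 251.9]
1 0.0585 -0.02 [326.4 246.3]
-1 0.0435 0 [298.9 231.7]
-1 0.0435 -0.02 [298.8 226.1]
-1 0.0585 0 [295.  228.8]
-1 0.0585 -0.02 [294.9 223.2]
case 0 -0.07 -0.02 [334.2 245.8]
case 0 -0.07 0.02 [344.9 253.6]
case 0 0.07 -0.02 [295.5 272. ]
case 0 0.07 0.02 [306.2 280.5]
case 0.062 -0.07 -0.02 [335.  228.8]
case 0.062 -0.07 0.02 [346.  236.6]
case 0.062 0.07 -0.02 [295.2 255. ]
case 0.062 0.07 0.02 [306.2 263.5]
```

Projection shows the open fingertips sit about 14 mm higher than the TCP, so they passed over the case top. I'll reposition and push lower.

Request:
step_arm(targets="0 2 0 0;0 1.8 0 0;0 0 0 0;0 0 1 0;0 0 0.9 0;0 0 0 0;0 -2 0 0;0 -1.2 0 0;0 -1.2 0 0;0 -1.2 0 0;0 -1.2 0 0")

```text
time_s: 25.03
tcp_pos: [0.541, -0.0985, 0.0331]
ee_rot: [[-0.988, -0.156, -0.0], [-0.156, 0.988, -0.0], [0.0, -0.0, -1.0]]
wrist_force: [-0.1, 1.1, -0.2]
gripper_width: 0.999
gripper_force: 0.0
```

Request:
step_arm(targets="0 -0.6 0 0;0 0 0 0;0 0 0 0;0 0 0 0")

```text
time_s: 25.37
tcp_pos: [0.5418, -0.1028, 0.0332]
ee_rot: [[-0.988, -0.156, -0.0], [-0.156, 0.988, 0.0], [0.0, 0.0, -1.0]]
wrist_force: [0.2, -0.3, -0.1]
gripper_width: 0.999
gripper_force: 0.0
```

```bash
python3 m.py 1;python3 -c "
from h import *
c=cams.capture('scene');t=cams.capture('top');cv2.imwrite('pics/s5.png',np.hstack([crop(c,270,180,80,100,5),crop(t,300,200,80,100,5)]))"
```

```text
25.42 tcp [ 0.5418 -0.1026  0.0332] F [-0.65  0.35  0.11] M [0.001 0.007 0.009] sd [0. 0. 0.] 0.9979259311016219 0.0
```

View pics/s5.png

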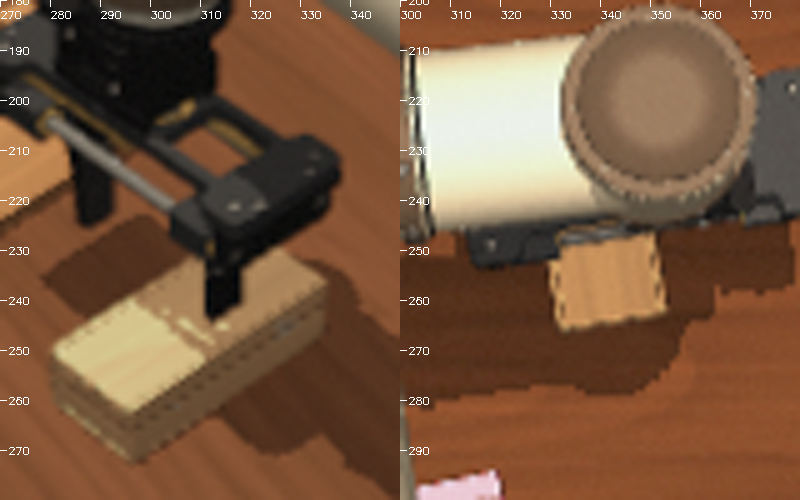

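The case is lying on its broad side (scene corners about (280.4,251), (296.4,262.4), (335.2,236.6)).

```bash
python3 -c "
from h import *
c=cams.capture('scene')
p=np.array([ray(c,u,v,.040) for u,v in[(280.4,251),(296.4,262.4),(335.2,236.6)]])
d=p[1]-p[2];print((p[0]+p[2])/2,np.linalg.norm(d),np.linalg.norm(p[0]-p[1]),np.degrees(np.arctan2(d[1],d[0])))
t=cams.capture('top')
q=np.array([ray(t,300+x/5,200+y/5,.04) for x,y in((165,330),(266,310))]);print(q)
"
```

```text
[ 0.54129811 -0.07012114  0.04      ] 0.13754961533145751 0.05782959698439533 8.895686695308376
[[ 0.46429556 -0.06459181  0.04      ]
 [ 0.47508196 -0.12084991  0.04      ]]
```

Request:
step_arm(targets="0 0 -2.5 0;-1.3 0.8 0 0;-1.3 0.8 0 0;-1.15 0.85 0 0;0 0 0 0;0 0 2 0;0 0 2 0;0 0 1.5 0;0 0 0 0;0 0 0 0")

```text
time_s: 26.45
tcp_pos: [0.5743, -0.0726, 0.002]
ee_rot: [[-0.988, -0.157, -0.003], [-0.157, 0.988, -0.001], [0.003, -0.0, -1.0]]
wrist_force: [-0.0, 0.4, 0.9]
gripper_width: 0.998
gripper_force: 0.0
```

Request:
step_arm(targets="0 0 0 0;0 0 0 0;0 0 0 0;0 0 0 0;0 0 0 0;0 0 0 0;0 0 0 0;0 0 0 0", claw=4.5)

```text
time_s: 27.12
tcp_pos: [0.5755, -0.0728, 0.004]
ee_rot: [[-0.988, -0.156, 0.001], [-0.156, 0.988, 0.0], [-0.001, -0.0, -1.0]]
wrist_force: [-1.0, 1.2, 5.0]
gripper_width: 0.705
gripper_force: 30.0
```

Request:
step_arm(targets="0 0 -1 0;0 0 -2 0;0 0 -2 0;0 0 -2 0;0 0 -2 0;0 0 -1 0;0 0 0 0;0 0 0 0;0 0 0 0")

```text
time_s: 27.87
tcp_pos: [0.5738, -0.0728, 0.1016]
ee_rot: [[-0.988, -0.156, -0.003], [-0.156, 0.988, 0.0], [0.003, 0.001, -1.0]]
wrist_force: [-0.5, 0.1, -3.1]
gripper_width: 0.707
gripper_force: 30.0
```

```bash
python3 m.py 6;python3 -c "
from h import *
c=cams.capture('scene');cv2.imwrite('pics/s6.png',crop(c,250,150,120,120,5))"
```

```text
28.17 tcp [ 0.5748 -0.0729  0.1025] F [-0.09  0.09  3.45] M [-0.01  -0.191 -0.005] sd [0.026 0.035 0.015] 0.7072005825419505 29.999280273914337
```

View pics/s6.png

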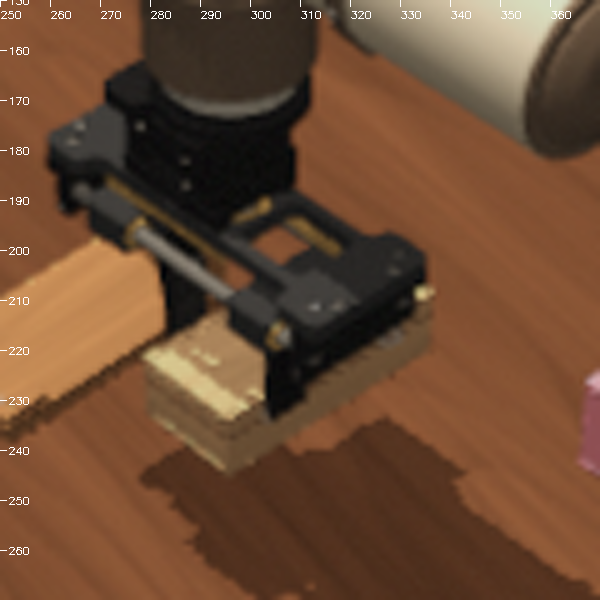

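Case b is gripped near its far end and hangs almost level (bottom edge (296,245)→(336,220)), with the ball at the near end. I'll tilt it by pressing the underside of its far end on top of the fixed holder lip.

Request:
step_arm(targets="0.5 -0.66 0 0;1 -1.31 0 0;1.5 -1.97 0 0;1.8 -2.36 0 0;1.9 -2.49 0 0;1.9 -2.49 0 0;1.9 -2.49 0 0;1.8 -2.36 0 0;1.3 -1.7 0 0;0.8 -1.05 0 0;0.44 -0.58 0 0;0 0 0 -1.7")

```text
time_s: 29.22
tcp_pos: [0.4578, -0.2896, 0.1033]
ee_rot: [[-0.983, -0.184, -0.0], [-0.184, 0.983, 0.0], [0.0, 0.0, -1.0]]
wrist_force: [-0.4, 0.2, -3.9]
gripper_width: 0.708
gripper_force: 30.0
```

Request:
step_arm(targets="0 0 1 0;0 0 1 0;0 0 0.6 0;0 0 0.4 0;0 0 0 0;0 0 0 0")

```text
time_s: 29.72
tcp_pos: [0.4591, -0.2879, 0.0728]
ee_rot: [[-0.982, -0.186, -0.001], [-0.186, 0.982, 0.0], [0.001, 0.0, -1.0]]
wrist_force: [0.2, -0.8, -2.4]
gripper_width: 0.709
gripper_force: 30.0
```

```bash
python3 m.py 3
```

```text
29.87 tcp [ 0.4595 -0.2882  0.0736] F [ 0.33 -0.1   2.99] M [ 0.008 -0.181  0.001] sd [0.016 0.013 0.018] 0.7100047331347519 29.999312460422516
```

Request:
step_arm(targets="0 0 0.3 0;0 0 0.3 0;0 0 0.2 0;0 0 0.2 0;0 0 0.2 0;0 0 0 0")

```text
time_s: 30.37
tcp_pos: [0.4551, -0.2891, 0.063]
ee_rot: [[-0.982, -0.186, -0.008], [-0.186, 0.983, -0.001], [0.008, 0.001, -1.0]]
wrist_force: [-10.1, -0.4, 12.1]
gripper_width: 0.708
gripper_force: 30.0
```

```bash
python3 m.py 2;python3 -c "
from h import *
c=cams.capture('scene');t=cams.capture('top');cv2.imwrite('pics/s7.png',np.hstack([crop(c,220,130,100,100,6)]))"
```

```text
30.47 tcp [ 0.4551 -0.2891  0.063 ] F [ 10.3   -0.13 -11.86] M [-0.024  2.934 -0.038] sd [0.022 0.005 0.015] 0.7096505976283743 30.002048313617706
```

View pics/s7.png

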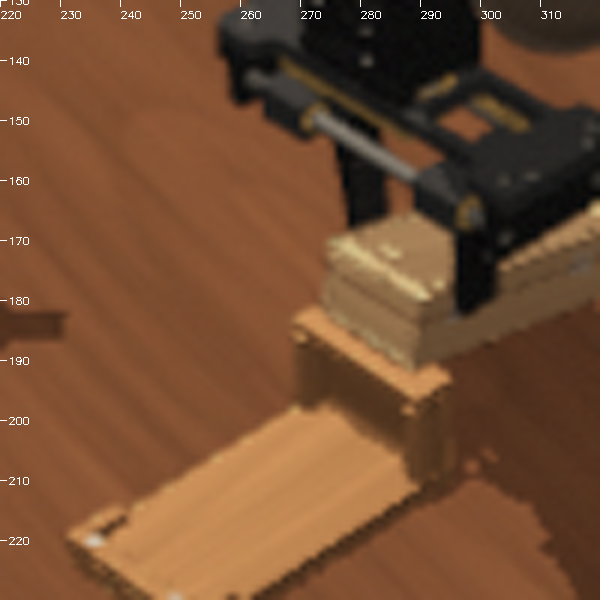

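```bash
cat > tilt.py <<'E'
from h import *
def tilt(c,pts,off=.031):
    s=sense();R=s["ee_rot"];T=s["tcp_pos"];n=R[:,1];p0=T+n*off
    f=240/np.tan(np.radians(c["vertical_fov"]/2));out=[]
    for u,v in pts:
        d=np.array(c["rotation"])@[(u-c["cx"])/f,(v-c["cy"])/f,1];e=np.array(c["eye"])
        out.append(R.T@(e+d*((p0-e)@n)/(d@n)-T))
    o=np.array(out);d=o[1]-o[0];print((o*1000).round(1).tolist(),"tilt",np.degrees(np.arctan2(d[2],d[0])))
E
python3 -c "
from tilt import *
c=cams.capture('scene');tilt(c,[(289.2,191.7),(320,177.5)]);tilt(c,[(291.5,180.5),(303,174.5),(318,165)])"
```

```text
[[-32.1, 31.0, 1.8], [90.7, 31.0, 20.8]] tilt 8.81077792861966
[[-22.2, 31.0, -32.3], [22.1, 31.0, -28.5], [81.8, 31.0, -29.3]] tilt 4.959014727783609
```

Request:
step_arm(targets="0.4 0 0 0;0 0 0.3 0;0 0 0.3 0;0 0 0 0;0 0 0 0")

```text
time_s: 31.03
tcp_pos: [0.4511, -0.2899, 0.0561]
ee_rot: [[-0.983, -0.186, -0.008], [-0.186, 0.983, -0.0], [0.008, 0.001, -1.0]]
wrist_force: [-9.8, -2.9, 8.5]
gripper_width: 0.707
gripper_force: 30.0
```

Request:
step_arm(targets="0 0 -1.5 0;0 0 -2 0;0 0 -2 0;0 0 -1.5 0;0 0 0 0;0 0 0 0")

```text
time_s: 31.53
tcp_pos: [0.4554, -0.2888, 0.1253]
ee_rot: [[-0.983, -0.185, 0.002], [-0.185, 0.983, 0.0], [-0.002, -0.0, -1.0]]
wrist_force: [-0.2, 0.2, -3.7]
gripper_width: 0.71
gripper_force: 30.0
```

```bash
python3 m.py 2;python3 -c "
from h import *
c=cams.capture('scene');cv2.imwrite('pics/s8.png',crop(c,235,105,110,100,7))"
```

```text
31.63 tcp [ 0.4541 -0.2884  0.1237] F [-0.43 -0.07  3.74] M [-0.033 -0.129  0.007] sd [0.03  0.034 0.01 ] 0.7079244421016608 29.997772872447968
```

View pics/s8.png

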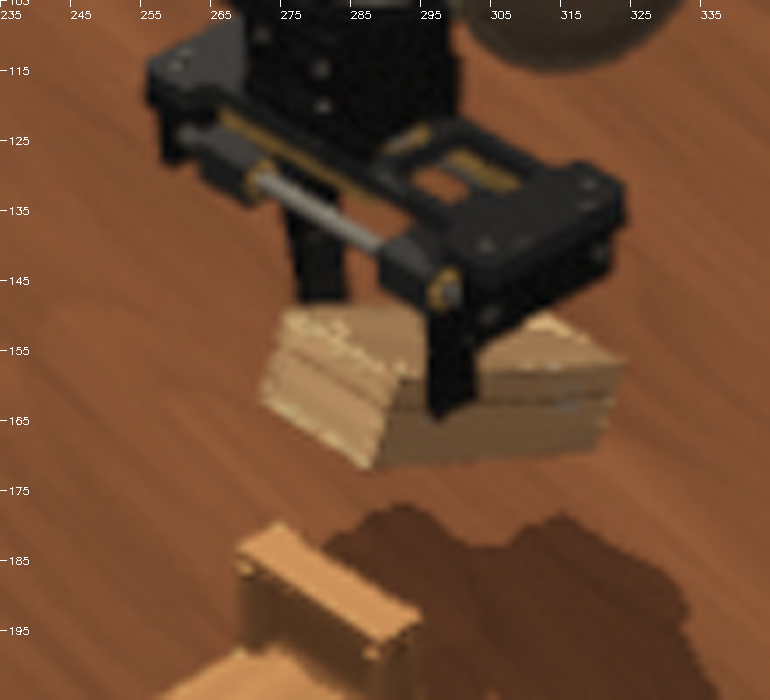

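The case is now clearly tilted with its near end low. The face corners are about (288.1,171.9), (320.7,169.3), (324.3,156.7) and (291.9,158.6).

```bash
python3 -c "
from tilt import *
c=cams.capture('scene');tilt(c,[(235+x/7,105+y/7) for x,y in((372,468),(600,450),(625,362),(398,375))])
tilt(c,[(235+x/7,105+y/7) for x,y in((398,375),(625,362))])"
```

```text
[[-35.7, 31.0, -8.6], [91.2, 31.0, 51.5], [105.0, 31.0, 14.2], [-20.9, 31.0, -45.0]] tilt 25.322226449087694
[[-20.9, 31.0, -45.0], [105.0, 31.0, 14.2]] tilt 25.21211914543896
```

Tilt is about 25°, which still fits if the near corner goes in at x=-52 and then slides to the wall. I'll bring it over the pocket.

Request:
step_arm(targets="0 0 -1.3 0;0 0 -1.2 0;-0.7 0 0 0;-1.4 0 0 0;-2 0 0 0;-2.2 0 0 0;-2.2 0 0 0;-2.2 0 0 0;-1.8 0 0 0;-1.2 0 0 0;-0.8 0 0 0;0 0 0 0")

```text
time_s: 32.73
tcp_pos: [0.5992, -0.2612, 0.148]
ee_rot: [[-0.982, -0.187, -0.002], [-0.187, 0.982, 0.001], [0.002, 0.001, -1.0]]
wrist_force: [-0.7, 0.3, -3.7]
gripper_width: 0.712
gripper_force: 30.0
```

Request:
step_arm(targets="0 0 1 0;0 0 1.5 0;0 0 1.5 0;0 0 1.5 0;0 0 1 0;0 0 0.6 0;0 0 0 0;0 0 0 0")

```text
time_s: 33.4
tcp_pos: [0.5989, -0.2625, 0.0802]
ee_rot: [[-0.983, -0.186, 0.003], [-0.186, 0.983, -0.001], [-0.003, -0.002, -1.0]]
wrist_force: [4.2, 0.1, -1.6]
gripper_width: 0.71
gripper_force: 30.0
```

```bash
cat >> m.py <<'E'
d=s["tcp_pos"]-[.560,-.269,.012];a=np.radians(10.7);print("holder mm",(np.array([d[0]*np.cos(a)+d[1]*np.sin(a),-d[0]*np.sin(a)+d[1]*np.cos(a),d[2]])*1000).round(1),"phi",np.degrees(np.arctan2(-R[1,0],-R[0,0])))
E
python3 m.py 3
```

```text
33.55 tcp [ 0.5989 -0.2624  0.0803] F [-3.55 -0.97  1.17] M [ 0.291 -1.355 -0.112] sd [0.033 0.06  0.02 ] 0.714692486900435 29.99503254890442
holder mm [39.4 -0.8 68.3] phi 10.722161962043911
```

The near-top corner touched the lip top. The end face leans the other way from what I assumed, so I'll back up, shift forward and come down again.

Request:
step_arm(targets="0 0 -1 0;0 0 -0.5 0;-0.8 0 0 0;-0.7 0 0 0;0 0 0 0;0 0 1 0;0 0 0.8 0;0 0 0.6 0;0 0 0.4 0;0 0 0 0;0 0 0 0")

```text
time_s: 34.47
tcp_pos: [0.612, -0.2593, 0.0657]
ee_rot: [[-0.983, -0.186, -0.001], [-0.186, 0.983, 0.0], [0.001, 0.0, -1.0]]
wrist_force: [0.3, 0.6, -3.4]
gripper_width: 0.71
gripper_force: 30.0
```

```bash
python3 m.py 3
```

```text
34.62 tcp [ 0.6127 -0.2594  0.0668] F [-0.03 -0.34  2.91] M [ 0.003 -0.147  0.004] sd [0.03  0.025 0.028] 0.7121467104348608 29.9985533952713
holder mm [53.5 -0.4 54.8] phi 10.700499120643759
```

Request:
step_arm(targets="0 0 0.3 0;0 0 0.3 0;0 0 0.2 0;0 0 0 0;0 0 0 0")

```text
time_s: 35.03
tcp_pos: [0.6121, -0.2593, 0.058]
ee_rot: [[-0.983, -0.186, -0.001], [-0.186, 0.983, 0.0], [0.001, 0.0, -1.0]]
wrist_force: [0.0, 0.8, -3.4]
gripper_width: 0.712
gripper_force: 30.0
```

```bash
python3 m.py 2; python3 -c "
from h import *
c=cams.capture('scene');cv2.imwrite('pics/x.png',c['frame'])"
```

```text
35.13 tcp [ 0.6124 -0.2593  0.0583] F [-0.47  0.25  3.46] M [-0.033 -0.13  -0.036] sd [0.022 0.011 0.02 ] 0.7113367256906099 29.99853104352951
holder mm [53.2 -0.2 46.3] phi 10.699008647289926
```

Request:
step_arm(targets="0 0 0.25 0;0 0 0.25 0;0 0 0 0")

```text
time_s: 35.43
tcp_pos: [0.6142, -0.2594, 0.0547]
ee_rot: [[-0.982, -0.186, 0.004], [-0.186, 0.982, -0.001], [-0.003, -0.002, -1.0]]
wrist_force: [2.4, 1.1, 3.3]
gripper_width: 0.711
gripper_force: 30.0
```

Request:
step_arm(targets="0 0 0.25 0;0 0 0.25 0;0 0 0 0")

```text
time_s: 35.68
tcp_pos: [0.616, -0.2597, 0.0506]
ee_rot: [[-0.982, -0.187, 0.008], [-0.187, 0.982, -0.002], [-0.007, -0.004, -1.0]]
wrist_force: [4.6, 1.3, 4.5]
gripper_width: 0.702
gripper_force: 30.0
```

```bash
python3 m.py 2
```

```text
35.78 tcp [ 0.6157 -0.2598  0.0506] F [-5.03  0.25 -5.08] M [-0.187 -1.271  0.038] sd [0.1   0.048 0.014] 0.70434885649531 29.995583295822144
holder mm [56.4 -1.3 38.6] phi 10.783602299882858
```

Request:
step_arm(targets="0 0 -0.3 0;0.4 0 0 0;0.4 0 0 0;0.4 0 0 0;0 0 0 0")

```text
time_s: 36.2
tcp_pos: [0.5986, -0.2617, 0.0508]
ee_rot: [[-0.983, -0.185, -0.003], [-0.185, 0.983, 0.001], [0.002, 0.001, -1.0]]
wrist_force: [0.3, 0.3, -0.7]
gripper_width: 0.708
gripper_force: 30.0
```

```bash
python3 m.py 2
```

```text
36.3 tcp [ 0.5988 -0.2616  0.0506] F [-0.31 -0.52  1.42] M [ 0.231  0.047 -0.034] sd [0.034 0.076 0.009] 0.7081624970930909 29.988512992858887
holder mm [39.5  0.  38.6] phi 10.662498154801458
```

Request:
step_arm(targets="0.3 0 0 0;0.3 0 0 0;0.2 0 0 0;0 0 0 0")

```text
time_s: 36.63
tcp_pos: [0.5918, -0.263, 0.0511]
ee_rot: [[-0.983, -0.185, -0.001], [-0.185, 0.983, 0.0], [0.001, 0.0, -1.0]]
wrist_force: [0.6, -0.2, -1.0]
gripper_width: 0.712
gripper_force: 30.0
```

```bash
python3 m.py 2
```

```text
36.73 tcp [ 0.5919 -0.263   0.051 ] F [-0.6  -0.28  1.79] M [ 0.08  -0.11  -0.016] sd [0.011 0.027 0.014] 0.7112270311044812 29.9899622797966
holder mm [32.5  0.  39. ] phi 10.682509360789133
```

Request:
step_arm(targets="0.3 0 0 0;0.3 0 0 0;0 0 0 0")

```text
time_s: 36.98
tcp_pos: [0.5908, -0.2636, 0.0527]
ee_rot: [[-0.983, -0.186, 0.01], [-0.186, 0.983, -0.0], [-0.009, -0.002, -1.0]]
wrist_force: [6.4, 3.4, -0.5]
gripper_width: 0.711
gripper_force: 30.0
```

```bash
python3 m.py 2
```

```text
37.08 tcp [ 0.5908 -0.2635  0.0526] F [-6.92  1.77  0.61] M [-0.684 -2.261  0.096] sd [0.006 0.025 0.031] 0.7117434031838805 29.99851495027542
holder mm [31.3 -0.3 40.6] phi 10.719899211624282
```

Request:
step_arm(targets="0.3 0 0 0;0.2 0 0 0;0 0 0 0")

```text
time_s: 37.33
tcp_pos: [0.5904, -0.2638, 0.0543]
ee_rot: [[-0.982, -0.186, 0.019], [-0.186, 0.983, -0.001], [-0.019, -0.005, -1.0]]
wrist_force: [13.1, 7.6, -0.1]
gripper_width: 0.709
gripper_force: 30.0
```

```bash
python3 m.py 2
```

```text
37.43 tcp [ 0.5904 -0.2638  0.0542] F [-12.93   4.43  -0.3 ] M [-1.491 -4.109  0.291] sd [0.017 0.002 0.001] 0.7102998106535652 30.017046332359314
holder mm [30.8 -0.5 42.2] phi 10.735898538427577
```

Request:
step_arm(targets="-0.9 0 0 0;0 0 0.4 0;0 0 0.4 0;0 0 0.4 0;0 0 0 0")

```text
time_s: 37.85
tcp_pos: [0.5941, -0.2638, 0.0403]
ee_rot: [[-0.982, -0.187, 0.007], [-0.187, 0.982, -0.002], [-0.007, -0.003, -1.0]]
wrist_force: [7.0, 2.6, 4.2]
gripper_width: 0.708
gripper_force: 30.0
```

```bash
python3 m.py 2
```

```text
37.95 tcp [ 0.5941 -0.2639  0.0405] F [-7.5   0.88 -2.67] M [-2.44e-01 -2.15e+00 -2.00e-03] sd [0.018 0.035 0.015] 0.7082197231875481 29.993483126163483
holder mm [34.4 -1.3 28.5] phi 10.767511482320423
```

Request:
step_arm(targets="-0.2 0 0.4 0;0 0 0.4 0;0 0 0.4 0;0 0 0.4 0;0 0 0 0")

```text
time_s: 38.37
tcp_pos: [0.5955, -0.2634, 0.0236]
ee_rot: [[-0.982, -0.187, 0.006], [-0.187, 0.982, -0.002], [-0.006, -0.003, -1.0]]
wrist_force: [7.7, 2.2, 1.7]
gripper_width: 0.708
gripper_force: 30.0
```

```bash
python3 m.py 2
```

```text
38.47 tcp [ 0.5955 -0.2634  0.0238] F [-8.21  0.37 -0.73] M [-0.156 -2.15  -0.07 ] sd [0.003 0.026 0.03 ] 0.7033832539304368 29.996037483215332
holder mm [35.9 -1.1 11.8] phi 10.762686845272343
```

Request:
step_arm(targets="-0.2 0 0.3 0;0 0 0.3 0;0 0 0.2 0;0 0 0.2 0;0 0 0 0")

```text
time_s: 38.88
tcp_pos: [0.5951, -0.263, 0.0127]
ee_rot: [[-0.983, -0.186, 0.001], [-0.186, 0.983, -0.001], [-0.001, -0.001, -1.0]]
wrist_force: [6.3, 0.6, 0.7]
gripper_width: 0.713
gripper_force: 30.0
```

```bash
python3 m.py 2
```

```text
38.98 tcp [ 0.595  -0.263   0.0127] F [-5.19 -0.48  0.16] M [ 0.212 -1.457 -0.105] sd [0.013 0.028 0.039] 0.7137162349985261 30.00080108642578
holder mm [35.6 -0.6  0.7] phi 10.72099958467413
```

Request:
step_arm(targets="0 0 0 0;0 0 0 0;0 0 0 0;0 0 0 0;0 0 0 0;0 0 -1 0;0 0 -2 0;0 0 -3 0;0 0 -3.5 0;0 0 -3.5 0;0 0 -3.5 0;0 0 0 0", claw=8.7)

```text
time_s: 39.98
tcp_pos: [0.5987, -0.2646, 0.1886]
ee_rot: [[-0.982, -0.187, 0.015], [-0.187, 0.982, -0.006], [-0.014, -0.009, -1.0]]
wrist_force: [1.1, 0.6, 1.4]
gripper_width: 0.999
gripper_force: 0.0
```

Request:
step_arm(targets="0 3.5 -2 0;0 3.5 -2 0;0 3.5 0 0;0 3.5 0 0;0 3.5 0 0;0 3.5 0 0;0 3.5 0 0;0 3.5 0 0;0 0 0 0;0 0 0 0")

```text
time_s: 40.82
tcp_pos: [0.5423, 0.0141, 0.2191]
ee_rot: [[-0.982, -0.189, 0.001], [-0.189, 0.982, 0.0], [-0.001, 0.0, -1.0]]
wrist_force: [-0.3, 0.2, -0.5]
gripper_width: 0.998
gripper_force: 0.0
```

Run:
```python
from h import *
s=sense();print(s["tcp_pos"],s["gripper_width"])
for n in("top","scene"):
    c=cams.capture(n);f=240/np.tan(np.radians(c['vertical_fov']/2));R=np.array(c['rotation'])
    hsv=cv2.cvtColor(c["frame"],cv2.COLOR_BGR2HSV)
    def pr(x,y,z):
        a=np.radians(10.7);p=np.array([.56+x*np.cos(a)-y*np.sin(a),-.269+x*np.sin(a)+y*np.cos(a),.012+z]);q=R.T@(p-c['eye']);return (q[:2]/q[2]*f+[c['cx'],c['cy']])
    print(n,[pr(x,y,.04).round(1).tolist() for x,y in((-.07,-.031),(-.07,.031),(.07,.031),(.07,-.031))])
    # profile along axis at y=0 and across at x=0, z=.04 plane
    print("along",[(x,*hsv[tuple(pr(x/1000,0,.04).round().astype(int)[::-1])].tolist()) for x in range(-84,96,6)])
    print("across",[(y,*hsv[tuple(pr(0,y/1000,.04).round().astype(int)[::-1])].tolist()) for y in range(-54,60,6)])
```

```text
[0.54225217 0.01411458 0.21912366] 0.9980132879553709
top [[422.7, 253.4], [400.7, 257.7], [390.4, 208.5], [412.2, 204.2]]
along [(-84, 11, 170, 75), (-78, 15, 166, 235), (-72, 15, 163, 234), (-66, 15, 166, 234), (-60, 21, 132, 236), (-54, 29, 93, 236), (-48, 28, 94, 237), (-42, 28, 95, 235), (-36, 29, 92, 236), (-30, 28, 95, 236), (-24, 29, 94, 236), (-18, 28, 93, 235), (-12, 29, 94, 235), (-6, 28, 94, 236), (0, 29, 94, 235), (6, 28, 95, 236), (12, 28, 96, 236), (18, 28, 94, 236), (24, 28, 95, 236), (30, 27, 96, 236), (36, 26, 103, 236), (42, 25, 107, 235), (48, 24, 109, 235), (54, 25, 107, 235), (60, 25, 106, 234), (66, 22, 117, 228), (72, 17, 157, 232), (78, 13, 171, 224), (84, 11, 172, 135), (90, 11, 175, 137)]
across [(-54, 11, 176, 138), (-48, 11, 178, 132), (-42, 11, 176, 133), (-36, 11, 173, 130), (-30, 25, 92, 236), (-24, 27, 99, 236), (-18, 28, 94, 235), (-12, 27, 101, 235), (-6, 29, 93, 236), (0, 29, 94, 235), (6, 29, 91, 236), (12, 27, 99, 236), (18, 25, 105, 236), (24, 26, 102, 235), (30, 16, 134, 114), (36, 13, 164, 118), (42, 14, 168, 229), (48, 14, 168, 223), (54, 11,
[... 362 characters left out ...]
 87, 214), (0, 23, 86, 214), (6, 23, 86, 214), (12, 23, 86, 214), (18, 23, 86, 214), (24, 23, 85, 214), (30, 23, 86, 214), (36, 23, 85, 214), (42, 24, 85, 214), (48, 22, 87, 213), (54, 22, 89, 213), (60, 20, 95, 213), (66, 20, 97, 208), (72, 15, 123, 122), (78, 14, 131, 101), (84, 15, 130, 112), (90, 14, 146, 161)]
across [(-54, 11, 158, 131), (-48, 11, 158, 131), (-42, 11, 160, 131), (-36, 11, 160, 129), (-30, 13, 151, 133), (-24, 20, 104, 197), (-18, 22, 91, 213), (-12, 23, 89, 213), (-6, 22, 89, 214), (0, 23, 86, 214), (6, 23, 85, 214), (12, 23, 86, 213), (18, 22, 90, 213), (24, 21, 93, 213), (30, 21, 93, 213), (36, 16, 120, 151), (42, 14, 129, 99), (48, 15, 129, 103), (54, 15, 129, 105)]
```

Image profiles put the case under the lip, centred within about 3 mm. To confirm it is flat, I'll touch the far end's top with the closed fingers; flat should give contact at z≈0.052.

Request:
step_arm(targets="-0.16 -3.13 0 0;-0.16 -3.13 0 0;-0.16 -3.13 0 0;-0.16 -3.13 0 0;-0.16 -3.13 0 0;-0.16 -3.13 0 0;-0.16 -3.13 0 0;-0.16 -3.13 0 0;-0.13 -3.11 0 0;0 0 0 0;0 0 0 0", claw=0)

```text
time_s: 41.83
tcp_pos: [0.6078, -0.2646, 0.2171]
ee_rot: [[-0.984, -0.18, -0.002], [-0.18, 0.984, 0.0], [0.002, 0.001, -1.0]]
wrist_force: [-0.4, 0.4, 0.1]
gripper_width: 0.248
gripper_force: 0.0
```

Request:
step_arm(targets="0 0 3 0;0 0 3.5 0;0 0 3.5 0;0 0 3 0;0 0 2.2 0;0 0 0.9 0;0 0 0 0;0 0 0 0")

```text
time_s: 42.5
tcp_pos: [0.6093, -0.2616, 0.0583]
ee_rot: [[-0.983, -0.186, 0.001], [-0.186, 0.983, -0.001], [-0.001, -0.001, -1.0]]
wrist_force: [-0.5, -1.3, 0.7]
gripper_width: 0.006
gripper_force: 0.0
```

```bash
python3 m.py 1
```

```text
42.55 tcp [ 0.61   -0.2618  0.0593] F [ 0.85  0.2  -0.62] M [-0.003 -0.019 -0.024] sd [0. 0. 0.] 0.005244382156546134 0.0
holder mm [50.5 -2.2 47.3] phi 10.72831922135818
```

Request:
step_arm(targets="0 0 0.3 0;0 0 0.3 0;0 0 0.3 0;0 0 0 0")

```text
time_s: 42.88
tcp_pos: [0.6085, -0.2614, 0.0481]
ee_rot: [[-0.983, -0.185, -0.0], [-0.185, 0.983, 0.0], [0.0, 0.0, -1.0]]
wrist_force: [-0.1, 0.7, -0.2]
gripper_width: 0.006
gripper_force: 0.0
```

```bash
python3 m.py 2
```

```text
42.98 tcp [ 0.6087 -0.2615  0.0483] F [-0.22 -0.57  0.13] M [-0.022  0.017  0.001] sd [0.012 0.017 0.005] 0.00847328671989336 0.0
holder mm [49.3 -1.7 36.3] phi 10.697972336574537
```

Request:
step_arm(targets="0 0 0.3 0;0 0 0.3 0;0 0 0 0")

```text
time_s: 43.23
tcp_pos: [0.6082, -0.2613, 0.0414]
ee_rot: [[-0.983, -0.185, -0.001], [-0.185, 0.983, 0.001], [0.001, 0.001, -1.0]]
wrist_force: [-0.3, 0.1, -0.7]
gripper_width: 0.009
gripper_force: 0.0
```

Request:
step_arm(targets="0 0 0.3 0;0 0 0.3 0;0 0 0 0")

```text
time_s: 43.48
tcp_pos: [0.6082, -0.2613, 0.0353]
ee_rot: [[-0.983, -0.185, -0.001], [-0.185, 0.983, 0.0], [0.001, 0.001, -1.0]]
wrist_force: [-0.9, -0.2, -0.4]
gripper_width: 0.003
gripper_force: 0.0
```

```bash
python3 m.py 2
```

```text
43.58 tcp [ 0.6086 -0.2615  0.036 ] F [-0.22  0.12 -0.17] M [0.014 0.003 0.016] sd [0.026 0.007 0.027] 0.0009278062115339398 0.0
holder mm [49.2 -1.6 24. ] phi 10.696621229556722
```

Request:
step_arm(targets="0 0 0.2 0;0 0 0.2 0;0 0 0 0")

```text
time_s: 43.83
tcp_pos: [0.6084, -0.2614, 0.0318]
ee_rot: [[-0.983, -0.185, -0.001], [-0.185, 0.983, 0.0], [0.001, 0.0, -1.0]]
wrist_force: [0.4, 0.5, 0.4]
gripper_width: 0.009
gripper_force: 0.0
```

Request:
step_arm(targets="0 0 0.2 0;0 0 0.2 0;0 0 0 0")

```text
time_s: 44.08
tcp_pos: [0.6084, -0.2614, 0.0277]
ee_rot: [[-0.983, -0.185, -0.001], [-0.185, 0.983, 0.0], [0.001, 0.0, -1.0]]
wrist_force: [0.3, 0.1, 0.4]
gripper_width: 0.006
gripper_force: 0.0
```

```bash
python3 m.py 1
python3 - <<'E'
from h import *
c=cams.capture("scene");hsv=cv2.cvtColor(c["frame"],cv2.COLOR_BGR2HSV)
# rows of V and S around pocket far end (col ~ 243-262, rows 190-225)
for v in range(178,232,3): print(v,[f"{hsv[v,u,0]}/{hsv[v,u,2]}" for u in range(228,300,5)])
E
```

```text
44.13 tcp [ 0.6085 -0.2614  0.0279] F [-0.27  0.73 -0.12] M [-0.046  0.014 -0.011] sd [0. 0. 0.] 0.002921076829783335 0.0
holder mm [49.  -1.5 15.9] phi 10.691912541209692
178 ['11/120', '15/26', '0/19', '60/13', '120/12', '16/64', '10/38', '11/133', '11/90', '11/87', '11/138', '12/139', '12/126', '11/128', '11/132']
181 ['11/118', '18/65', '10/21', '0/17', '17/90', '0/24', '18/43', '20/39', '11/135', '15/206', '14/148', '12/139', '11/132', '11/131', '11/130']
184 ['20/62', '15/67', '17/55', '15/35', '30/26', '15/40', '18/75', '14/44', '13/47', '8/41', '15/203', '12/143', '11/132', '12/127', '11/127']
187 ['30/27', '17/65', '18/71', '15/40', '15/60', '15/41', '30/25', '16/70', '10/42', '15/41', '15/40', '15/206', '11/139', '11/135', '11/131']
190 ['11/105', '15/32', '15/65', '13/53', '15/33', '23/39', '30/28', '15/40', '15/40', '17/65', '0/25', '14/204', '15/206', '12/139', '11/135']
193 ['11/131', '11/77', '30/29', '20/66', '19/57', '30/27', '15/41', '15/41', '15/41', '30/23', '21/26', '14/119', '15/203', '14/195', '11/140']
196 ['11/130', '11/130', '10/54', '17/34', '17/94', '23/49
[... 1019 characters left out ...]
5/139', '15/157', '15/100', '15/101', '15/102', '13/121', '13/123', '12/79', '10/83', '11/135', '11/131']
220 ['12/133', '14/177', '14/168', '15/95', '14/88', '15/102', '15/100', '15/101', '14/122', '13/124', '13/80', '11/81', '11/98', '11/134', '11/136']
223 ['11/131', '13/95', '15/196', '14/128', '15/99', '15/102', '15/101', '14/121', '13/125', '13/80', '11/80', '11/76', '11/81', '11/130', '11/137']
226 ['12/136', '12/124', '15/97', '15/202', '15/123', '14/102', '14/115', '13/126', '14/80', '11/81', '11/81', '10/80', '11/81', '11/129', '11/134']
229 ['11/131', '11/132', '12/122', '14/116', '15/203', '14/140', '13/96', '13/81', '11/79', '11/76', '11/81', '11/82', '11/76', '11/81', '11/129']
```

Request:
step_arm(targets="0 0 -3 0;0 0 -3.5 0;0 0 -3.5 0;0 0 -3.5 0;0 3.5 -2 0;0 3.5 0 0;0 3.5 0 0;0 3.5 0 0;0 3.5 0 0;0 3.5 0 0;0 3.5 0 0;0 3.5 0 0")

```text
time_s: 45.18
tcp_pos: [0.5562, 0.0152, 0.1837]
ee_rot: [[-0.983, -0.186, 0.001], [-0.186, 0.983, 0.0], [-0.001, 0.0, -1.0]]
wrist_force: [0.2, 0.5, -0.2]
gripper_width: 0.003
gripper_force: 0.0
```

```bash
cat > prof.py <<'E'
from h import *
for n in("top","scene"):
    c=cams.capture(n);f=240/np.tan(np.radians(c['vertical_fov']/2));R=np.array(c['rotation'])
    hsv=cv2.cvtColor(c["frame"],cv2.COLOR_BGR2HSV)
    m=((hsv[...,0]>=19)&(hsv[...,0]<=32)&(hsv[...,1]<125)&(hsv[...,1]>60)&(hsv[...,2]>150)).astype(np.uint8)
    k,l,st,ce=cv2.connectedComponentsWithStats(m)
    for i in range(1,k):
        if st[i,4]>80: 
            r_=cv2.minAreaRect(np.argwhere(l==i)[:,::-1].astype(np.float32)); print(n,st[i].tolist(),np.round(r_[0],1),np.round(r_[1],1),round(r_[2],1),"w@.052",ray(c,*r_[0],.052).round(3))
E
python3 prof.py; python3 m.py 1
```

```text
top [466, 6, 54, 21, 91] [491.9  17.3] [54.  16.8] 6.3 w@.052 [ 1.178 -0.528  0.052]
top [23, 87, 63, 10, 116] [54.2 92.9] [ 8.8 61.8] 85.4 w@.052 [0.964 0.73  0.052]
top [349, 151, 20, 22, 135] [358.5 161. ] [18.8 20.1] 26.6 w@.052 [ 0.759 -0.138  0.052]
top [180, 207, 53, 22, 101] [204.9 216.2] [ 6.9 54.7] 71.9 w@.052 [0.605 0.292 0.052]
top [392, 206, 30, 48, 975] [406.6 229.4] [45.6 22. ] 77.9 w@.052 [ 0.564 -0.269  0.052]
top [163, 221, 16, 52, 643] [170.5 246.4] [50.9 13.8] 87.0 w@.052 [0.521 0.386 0.052]
top [245, 221, 38, 16, 129] [264.2 230.6] [ 8.3 38.6] 70.6 w@.052 [0.563 0.126 0.052]
top [229, 233, 33, 104, 548] [244.3 285.1] [104.3  12.2] 77.2 w@.052 [0.413 0.18  0.052]
top [251, 239, 14, 22, 233] [257.5 249.5] [21. 13.] 90.0 w@.052 [0.511 0.144 0.052]
top [187, 244, 32, 106, 325] [207.9 296.7] [105.2  15.1] 74.4 w@.052 [0.381 0.28  0.052]
top [43, 271, 67, 69, 1790] [ 82.9 301.6] [78.7 48.5] 59.3 w@.052 [0.37  0.624 0.052]
top [28, 294, 63, 59, 264] [ 51.4 331. ] [76.5 31.4] 41.2 w@.052 [0.29  0.708 0.052]
top [249, 341, 25, 52, 273] [264.2 365.5] [55.8 14.4] 72.6 w@.05
[... 1539 characters left out ...]
52]
scene [349, 277, 31, 18, 159] [364.1 285.1] [ 8.  30.3] 62.4 w@.052 [0.517 0.133 0.052]
scene [541, 319, 42, 15, 125] [560.6 323.5] [ 7.6 43. ] 73.3 w@.052 [0.218 0.478 0.052]
scene [616, 333, 24, 30, 101] [629.2 346.1] [37.  5.] 50.8 w@.052 [0.142 0.606 0.052]
scene [406, 336, 58, 44, 750] [434.8 356.4] [18.  58.6] 52.6 w@.052 [0.517 0.382 0.052]
scene [540, 365, 59, 42, 998] [568.1 383.8] [67.1 24.6] 26.6 w@.052 [0.333 0.592 0.052]
scene [604, 390, 36, 19, 152] [622.5 401.3] [ 8.3 39.2] 67.6 w@.052 [0.274 0.683 0.052]
45.33 tcp [0.5565 0.0159 0.1838] F [ 0.68 -0.28 -0.54] M [ 0.151 -0.003 -0.01 ] sd [0. 0. 0.] 0.005953100945580087 0.0
holder mm [ 49.4 280.6 171.8] phi 10.93346312072861
```

The case is still in place: both views agree on (0.564,-0.267), visible from the lip to x≈+69. The fingertips end noticeably above the nominal TCP, so I'll go lower until I feel contact and press the far end.

Request:
step_arm(targets="0 -3.5 0 0;0 -3.5 0 0;0 -3.5 0 0;0 -3.5 0 0;0 -3.5 0 0;0 -3.5 0 0;0 -3.5 0 0;0 -3.5 2 0;0 0 3.5 0;0 0 3.5 0;0 0 3.5 0;0 0 2.5 0")

```text
time_s: 46.33
tcp_pos: [0.6064, -0.2628, 0.0297]
ee_rot: [[-0.983, -0.183, -0.004], [-0.183, 0.983, 0.001], [0.004, 0.002, -1.0]]
wrist_force: [0.6, -0.9, -0.2]
gripper_width: 0.006
gripper_force: 0.0
```

Request:
step_arm(targets="0 0 0.5 0;0 0 0.2 0;0 0 0.2 0;0 0 0.2 0;0 0 0 0")

```text
time_s: 46.75
tcp_pos: [0.6075, -0.263, 0.0267]
ee_rot: [[-0.983, -0.186, -0.002], [-0.186, 0.983, -0.001], [0.002, -0.001, -1.0]]
wrist_force: [-7.9, 3.0, 18.5]
gripper_width: 0.006
gripper_force: 9.2
```

Request:
step_arm(targets="0 0 0.2 0;0 0 0.2 0;0 0 0.2 0;0 0 0 0")

```text
time_s: 47.08
tcp_pos: [0.6077, -0.263, 0.0265]
ee_rot: [[-0.982, -0.187, -0.001], [-0.187, 0.982, -0.003], [0.002, -0.003, -1.0]]
wrist_force: [-16.7, 10.1, 41.3]
gripper_width: 0.004
gripper_force: 20.7
```

Request:
step_arm(targets="0 0 -1.5 0;0 0 -1 0;2 0 0 0;3 0 0 0;3 0 0 0;0 0 0 0;0 0 1 0;0 0 0.5 0;0 0 0 0;0 0 0 0")

```text
time_s: 47.92
tcp_pos: [0.5307, -0.277, 0.0267]
ee_rot: [[-0.982, -0.187, -0.001], [-0.187, 0.982, -0.001], [0.001, -0.001, -1.0]]
wrist_force: [-3.1, -0.2, 8.5]
gripper_width: 0.006
gripper_force: 4.3
```

```bash
python3 m.py 1
```

```text
47.97 tcp [ 0.5307 -0.277   0.0268] F [ 3.48  0.07 -8.59] M [0.012 1.114 0.044] sd [0. 0. 0.] 0.0055477499239459166 4.334467504522763
holder mm [-30.3  -2.5  14.8] phi 10.757309671799119
```

Request:
step_arm(targets="0 0 0.2 0;0 0 0.2 0;0 0 0 0;0 0 0 0")

```text
time_s: 48.3
tcp_pos: [0.5308, -0.2771, 0.0266]
ee_rot: [[-0.982, -0.188, -0.001], [-0.188, 0.982, -0.002], [0.001, -0.002, -1.0]]
wrist_force: [-10.1, 4.0, 26.9]
gripper_width: 0.001
gripper_force: 13.9
```

Request:
step_arm(targets="0 0 0.2 0;0 0 0.1 0;0 0 0 0")

```text
time_s: 48.55
tcp_pos: [0.5308, -0.2771, 0.0265]
ee_rot: [[-0.982, -0.189, -0.001], [-0.189, 0.982, -0.003], [0.001, -0.003, -1.0]]
wrist_force: [-14.0, 6.9, 41.7]
gripper_width: 0.006
gripper_force: 21.1
```

The top is at the same height at x=+49 and x=-30, so the case lies flat. I'll retreat and hand in.

Request:
step_arm(targets="0 0 -1 0;0 0 -3 0;0 0 -3.5 0;0 0 -3.5 0;0 0 -3.5 0;0 0 0 0;0 0 0 0;0 0 0 0")

```text
time_s: 49.22
tcp_pos: [0.5304, -0.276, 0.1629]
ee_rot: [[-0.983, -0.186, -0.001], [-0.186, 0.983, 0.001], [0.001, 0.001, -1.0]]
wrist_force: [-0.1, -0.1, -0.8]
gripper_width: 0.003
gripper_force: 0.0
```

```bash
python3 m.py 1; python3 -c "
from station import r
print(r.finish_job())"
```

```text
49.27 tcp [ 0.5298 -0.2759  0.1622] F [ 0.4  -0.79  0.82] M [-0.006  0.001 -0.004] sd [0. 0. 0.] 0.0035012799483357233 0.0
holder mm [-30.9  -1.2 150.2] phi 10.690623625258269
the job is handed in; nothing more can be done
None
```

The middle case (b) is the one that rattles; it was laid on its broad side, let go, then hooked under the lip and swung flat into the holder, and I handed the job in at 49 s, but no verdict came back; case a is back in its place, and I never touched case c.

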